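# Stand a washed press board on end to dry

### The job

A washed wooden press board lies flat on the table. Raise it and lean it against the sloping steel easel, standing on one short end on the easel's ledge, and let go; then take it again from there and stand it upright on its short end on the drying tray, about midway between the two boards already standing there, in line with and parallel to them, free-standing and touching neither so that air reaches both faces. Leave the standing boards in their places and do not shift the tub, the timer or the wicker pot.

Things in the scene. Friction and masses are not known exactly. Their poses are not given: they have to be found in the camera images.
- board: The loose board to stand up: flat wooden block 150 x 56 x 20 mm, about 0.13 kg, a darker batten inlaid near both short ends; it lies flat on the table at first. Origin at its centre; x along its 150 mm length, y across its 56 mm width, z through its 20 mm thickness. Either end and either face may be up.
- easel: Fixed easel of bent steel sheet on a dark foot plate (x -55 to +85 mm, 80 mm wide, 5 mm thick). Origin on the table, z up; it faces its own -x. Its 44 mm wide backplate leans back (to +x) 30 degrees from vertical; a ledge square to it carries a board's short end. Two thin struts run from mid-plate down to the foot behind.
- easel_corner (a point): Inner corner of ledge and backplate, at mid width (easel x -20, y 0, z 14 mm). In the easel's axes the backplate rises from here 95 mm along (0.5, 0, 0.866); the ledge runs forward and up along (-0.866, 0, 0.5), 29 mm to a 6 mm high lip. A seated board has its end on the ledge, a broad face on the plate, its top 55 mm free above the plate.
- tray: Fixed flat steel drying tray on the table, 122 mm (x) x 252 mm (y). Origin at the table surface under its centre, z up. Its flat inner top is 10 mm above the origin, the 6 mm wide rim 13 mm. The two standing boards are at y = +75 and -75 mm on it; the empty place is the middle, x = y = 0.
- left_board: Loose board like the first, standing on its short end on the tray at tray y = +75 mm. Origin at its centre (75 mm above the tray's top), z along its 150 mm height, x across its 56 mm width, y through its 20 mm thickness (along the tray's y).
- right_board: The same, at tray y = -75 mm.
- tub: Bystander: round lidded tub, 139 mm across, 82 mm high, origin under its centre.
- clock: Bystander: round white wind-up kitchen timer, 64 mm across, 38 mm high, origin under its centre.
- pot: Bystander: round wicker pot, 98 mm across, 112 mm high, origin under its centre.

How it is judged:
On the way:
1. the board leans on the easel, on a short end, released (angle between the x axis of board and the z axis of easel, either way round between 0.35 and 0.7 rad and x of board in the frame of easel between -0.02 and 0.03 m and y of board in the frame of easel between -0.02 and 0.02 m and z of board in the frame of easel between 0.065 and 0.1 m and contact force between board and easel above 0.2 N and contact force between board and the arm below 0.05 N and contact force between board and the fingers below 0.05 N and linear speed of board below 0.03 m/s), for 0.3 s.
At the end, for the whole second after the job is handed in: The board stands free and still on a short end on the tray, upright within 4 degrees, within 20 mm of the tray's middle along both tray axes, parallel to the row within 11 degrees, touching no neighbour or finger; both neighbours stand upright within 25 mm of their places (angle between the x axis of board and the z axis of tray, either way round below 0.07 rad and angle between the z axis of board and the y axis of tray, either way round below 0.2 rad and x of board in the frame of tray between -0.02 and 0.02 m and y of board in the frame of tray between -0.02 and 0.02 m and z of board in the frame of tray between 0.081 and 0.089 m and contact force between board and left_board below 0.05 N and contact force between board and right_board below 0.05 N and contact force between board and the fingers below 0.05 N and linear speed of board below 0.02 m/s and angle between each of left_board, right_board's own z axis and vertical below 0.07 rad and distance of each of left_board, right_board from where it was at the start of the episode below 0.025 m).
It fails at once if a standing board is knocked over or shifted by more than 25 mm (angle between any of left_board, right_board's own z axis and vertical above 0.25 rad or distance of any of left_board, right_board from where it was at the start of the episode above 0.025 m).
It fails at once if the tub, timer or wicker pot is moved by more than 25 mm (distance of any of tub, clock, pot from where it was at the start of the episode above 0.025 m).
It also fails if it takes over 61 s, if anything falls off the work surface, if the arm or the gripper's body presses on something with over 40 N, if the wrist force passes 120 N, or if a joint passes its speed limit or range.

### The arm

A 6-joint arm with a two-finger parallel gripper is mounted at the origin on a cart in front of the work surface, level with it; the furniture and walls round the work are solid. World frame = base frame: x ahead of the robot, y to its left, z up, the work surface at z = 0. Lengths are in m, angles in rad, forces in N, time in s.
With the tool pointing down it reaches from about 0.225 to 0.875 m from the base axis. Payload 3.4 kg.
Tool frame: the origin (TCP) lies on the centre line of the jaws, within the pads' length; the fingertips stand 14 mm ahead of it and the grasp point (between the pads) lies 5 mm behind it; z points along the fingers, y is the line along which they close (so a half turn about z gives the same grasp; the last joint's range is limited). The gripper opens to 85 mm and grips with 20 to 120 N. Pads are 22 mm wide; open, the fingers measure 114 mm over their backs; the gripper's body (76 mm by 85 mm) begins 54 mm behind the grasp point. The pads swing forward as they close: fully open they stand 13 mm farther back than shut.
Start: joints at [-1.387, 0.276, 1.505, -0, 1.361, -0.121], TCP at [0.173, -0.549, 0.245] pointing down, gripper open.
Joint ranges: [-2.89, 2.89], [-0.75, 2.08], [0.22, 2.7], [-1.18, 4.32], [0.11, 2.71], [-2.7, 2.7]. Speed limits (rad/s): [2.57, 2.57, 3.14, 3.14, 3.14, 3.14].

### API

Orientations are given as a unit quaternion [w, x, y, z].
In Python, from station import r, effector, kin, imaging, spotter, telemetry gives the robot as it stands. Calls block until the motion is done:
- r.move_pose(position, orientation): joint-space move of the TCP to a pose.
- r.move_l(position, orientation=None, rate=0.15, f_stop=None): straight line of the TCP; orientation=None keeps the orientation; rate is the mean speed in m/s. With f_stop (N) it stops when the force on the tool has changed by that much, and returns True; else False.
- r.movej(angles): joint-space move.
- effector.gripper_open() and effector.close(squeeze=None): open the fingers fully, or close them until they stop; squeeze is the grip in N (None keeps the last).
- r.dwell(seconds).
- kin.solve_ik(position, orientation): joint angles nearest the present ones, or None.
- imaging.snapshot(name): name is "scene" or "top"; returns (picture, depth): 384x512x3 uint8, red, green, blue; 384x512 float32, m along the optical axis (not along the pixel's ray), 0 where there is no reading.
- imaging.get_calibration(name): a dict with "camera_matrix" (3x3 intrinsics, pixels), "rvec" (rotation vector, rad) and "tvec" (3), from world to camera coordinates, as OpenCV has them. Camera axes: x right, y down, z forward; pixel columns grow to the right and rows downward; lengths in m; the calibration is good to about 2 mm. A picture is of the moment at which its call begins. get_calibration takes no time and is no camera call.
A pose or a line that the arm cannot do raises r.MotionError and nothing moves.
- r.sign_off(): hands the job in; it is judged then, once.
Trained networks look in the newest picture that a camera, given by its name, has taken for a name from the list of things; names that differ only in an ending like _2 or _b are one class to them, and where a whole thing is asked for, a point or a joint stands for the part that bears it (a point fixed in the world has none). Each returns a list of dicts, best first, with "conf" (0 to 1); they miss things now and then, are a little off and sometimes report something else, mostly with a low value. They report only what shows in the picture. A call takes as long as a camera call.
- spotter.find_in(target, camera): "location" ([column, row] in pixels, amid what is visible of it).
- spotter.cut_out(target, camera): "pixels" (384x512 bool, what is visible of it) and "location" ([column, row] in pixels, amid what is visible of it).
- spotter.landmark_of(target, camera): "location" ([column, row] in pixels: a listed point, or the origin of a listed thing).
Readings, each from a call of its own:
- telemetry.get_time_s(): time.
- telemetry.get_qpos(): joint angles.
- telemetry.get_joint_vel(): joint speeds.
- telemetry.get_effort(): joint torques, N m.
- telemetry.get_ee_pos(): TCP position.
- telemetry.get_orientation(): TCP orientation.
- telemetry.get_contact_force(): force on the tool from outside, world axes, zero at the start.
- telemetry.get_torque(): the same for the moment, N m.
- telemetry.get_opening(): finger opening in m.
- telemetry.get_gripper_force(): force on a finger pad.
Only numpy, scipy, OpenCV 4.12 (cv2) and the standard library are available. Lean on these libraries where they do the work, as an engineer would, in place of code of your own. Each camera call takes 0.05 s, during which the arm holds its last target. There are 200 camera calls.

## Working session

There is one attempt and no reset: what is moved stays moved. The work goes in short steps, each a Python script; the robot and the scene stay as the last script left them, time stands still between calls to the robot, and variables do not carry over. Pictures are saved under pics/ and viewed, at most 10 in all, crops included, and the job is handed in when it is done.

```bash
ls; mkdir -p pics; cat > h.py <<'E'
import numpy as np, cv2
from scipy.spatial.transform import Rotation as R
from station import r, effector, kin, imaging, spotter, telemetry
def snap(n):
    return imaging.snapshot(n)
def cal(n):
    c=imaging.get_calibration(n); K=np.array(c["camera_matrix"]); Rm=cv2.Rodrigues(np.array(c["rvec"],float))[0]; return K,Rm,np.array(c["tvec"],float).ravel()
def cloud(n,depth,mask=None):
    K,Rm,t=cal(n); m=depth>0
    if mask is not None: m&=mask
    v,u=np.nonzero(m); z=depth[v,u]
    P=np.c_[(u-K[0,2])/K[0,0]*z,(v-K[1,2])/K[1,1]*z,z]
    return (P-t)@Rm
def q(Rm): 
    x=R.from_matrix(Rm).as_quat(); return [x[3],x[0],x[1],x[2]]
def save(n,img): cv2.imwrite('pics/'+n+'.png',img[:,:,::-1])
E
cat > a.py <<'E'
from h import *
for c in ("scene","top"):
    im,d=snap(c); save(c+'0',im); K,Rm,t=cal(c); print(c,'cam at',(-Rm.T@t).round(3))
    for n in ("board","easel","tray","left_board","right_board","tub","clock","pot"):
        L=spotter.cut_out(n,c)
        for o in L[:3]:
            P=cloud(c,d,o["pixels"])
            if len(P)<10: continue
            print(n,round(o["conf"],2),np.round(o["location"]),len(P),'med',np.median(P,0).round(3),'p2',np.percentile(P,2,0).round(3),'p98',np.percentile(P,98,0).round(3))
    for n in ("easel_corner","easel","tray"):
        print(n,[(round(o["conf"],2),np.round(o["location"],1)) for o in spotter.landmark_of(n,c)[:2]])
E
python3 a.py
```

```text
pics
scene cam at [-0.201  0.516  0.832]
board 0.73 [192. 270.] 1404 med [0.512 0.149 0.021] p2 [0.446 0.115 0.004] p98 [0.593 0.179 0.025]
easel 0.93 [258. 242.] 1509 med [ 0.504 -0.036  0.009] p2 [ 0.447 -0.085  0.003] p98 [0.572 0.008 0.094]
tray 0.87 [322. 212.] 703 med [ 0.503 -0.248  0.012] p2 [ 0.445 -0.372  0.005] p98 [ 0.561 -0.218  0.016]
left_board 0.9 [332. 185.] 1005 med [ 0.493 -0.265  0.097] p2 [ 0.472 -0.282  0.014] p98 [ 0.529 -0.26   0.162]
tub 0.84 [134. 216.] 2467 med [0.705 0.191 0.081] p2 [0.666 0.123 0.007] p98 [0.791 0.245 0.086]
clock 0.96 [205. 207.] 414 med [0.692 0.002 0.027] p2 [ 0.673 -0.03   0.002] p98 [0.732 0.025 0.041]
pot 0.98 [256. 159.] 1440 med [ 0.735 -0.217  0.076] p2 [ 0.711 -0.276  0.007] p98 [ 0.803 -0.186  0.113]
pot 0.55 [256. 239.] 1586 med [ 0.505 -0.036  0.009] p2 [ 0.444 -0.087  0.002] p98 [0.58  0.009 0.094]
easel_corner [(0.88, array([268.8, 248.3]))]
easel []
tray [(0.55, array([349.5, 208.5])), (0.44, array([272.5, 248.6]))]
top cam at [ 0.44  -0.094  1.376]
board 0.72 [184. 220.] 798 med [0.52  0.143 0.021] p2 [0.45  0.113 0.014] 
[... 297 characters left out ...]
 [ 0.473 -0.28   0.045] p98 [ 0.522 -0.262  0.164]
left_board 0.51 [335. 233.] 2236 med [ 0.489 -0.345  0.011] p2 [ 0.43  -0.462  0.005] p98 [ 0.554 -0.228  0.018]
right_board 0.8 [368. 238.] 358 med [ 0.484 -0.415  0.135] p2 [ 0.456 -0.432  0.016] p98 [ 0.51  -0.411  0.165]
tub 0.8 [171. 150.] 1551 med [0.728 0.181 0.081] p2 [0.667 0.119 0.074] p98 [0.791 0.244 0.087]
clock 0.86 [228. 165.] 312 med [ 0.698 -0.007  0.028] p2 [ 0.672 -0.035  0.001] p98 [0.73  0.024 0.043]
pot 0.88 [306. 147.] 972 med [ 0.766 -0.238  0.047] p2 [ 0.71  -0.278  0.001] p98 [ 0.8   -0.188  0.114]
easel_corner [(0.59, array([242.3, 235.5]))]
easel [(0.71, array([242.2, 228.4]))]
tray [(0.63, array([337. , 233.5]))]
```

View pics/top0.png

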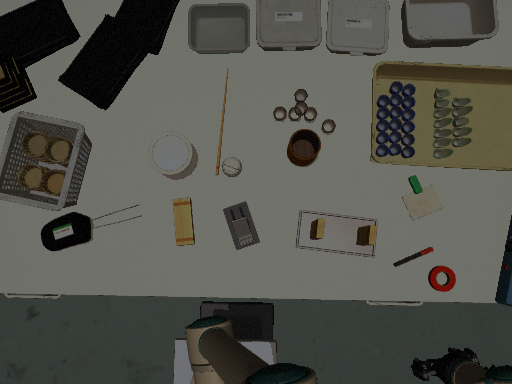

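View pics/scene0.png

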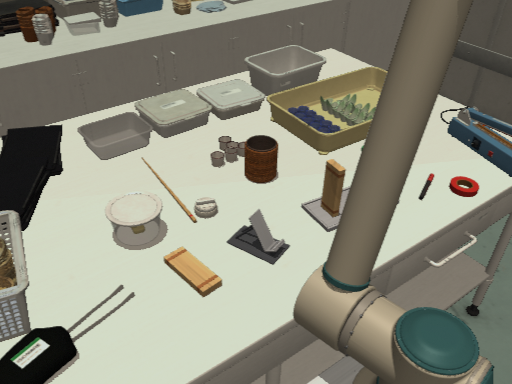

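```bash
cat > b.py <<'E'
from h import *
im,d=snap("top"); P=cloud("top",d)
def box(lo,hi): return P[np.all((P>lo)&(P<hi),1)]
def rect(n,A):
    (c,s,a)=cv2.minAreaRect(A[:,:2].astype(np.float32)); print(n,len(A),'c',np.round(c,4),'s',np.round(s,4),'ang',round(a,2),'z',np.median(A[:,2]).round(4))
rect('board',box([.42,.09,.014],[.62,.2,.05]))
rect('table',box([.3,.05,-.02],[.42,.2,.02]))
rect('traytop left',box([.42,-.49,.006],[.57,-.2,.018]))
rect('Lb',box([.44,-.3,.15],[.55,-.23,.18]))
rect('Rb',box([.44,-.45,.15],[.55,-.38,.18]))
E0=box([.42,-.11,.003],[.62,.03,.2])
rect('easelfoot',E0)
# plate: high pts
A=box([.42,-.11,.03],[.62,.03,.2]); rect('plate',A)
c=A.mean(0);u,s,vt=np.linalg.svd(A-c); print('plate plane c',c.round(4),'n',vt[2].round(3))
K,Rm,t=cal("top")
def inter(px,z):
    ray=Rm.T@np.linalg.inv(K)@[px[0],px[1],1]; C=-Rm.T@t; return (C+ray*(z-C[2])/ray[2]).round(4)
for n,z in(("easel_corner",.014),("easel",0),("tray",0)):
    for o in spotter.landmark_of(n,"top")[:1]: print(n,inter(o["location"],z))
E
python3 b.py
```

```text
board 814 c [0.5202 0.144 ] s [0.1496 0.0566] ang 6.93 z 0.0208
table 1775 c [0.3601 0.1249] s [0.1498 0.1199] ang 89.96 z 0.0009
traytop left 2314 c [ 0.4964 -0.3449] s [0.2894 0.1487] ang 88.85 z 0.0113
Lb 142 c [ 0.4991 -0.2737] s [0.0198 0.0558] ang 83.35 z 0.161
Rb 154 c [ 0.4835 -0.4231] s [0.0214 0.0561] ang 83.23 z 0.1605
easelfoot 1313 c [ 0.5205 -0.04  ] s [0.1975 0.1394] ang 0.9 z 0.007
plate 258 c [ 0.5008 -0.0452] s [0.104  0.0433] ang 20.27 z 0.0595
plate plane c [ 0.5048 -0.0436  0.0616] n [ 0.397 -0.915 -0.077]
easel_corner [ 0.4731 -0.0429  0.014 ]
easel [ 0.5012 -0.0437  0.    ]
tray [ 0.4918 -0.3541  0.    ]
```

The top view shows the board at pixel (184,220), the easel at (242,225) turned roughly 18°, and the tray at (337,233) with its boards at (318,229) and (368,236). The scene view agrees: the easel faces the robot and the standing boards are partly hidden by the arm. Next I'll refine the easel pose and check reachability.

```bash
cat > c.py <<'E'
from h import *
for c in ("top","scene"):
    im,d=snap(c); o=[o for o in spotter.cut_out("easel",c)][0]
    P=cloud(c,d,o["pixels"])
    F=P[(P[:,2]>-.005)&(P[:,2]<.012)]
    a=cv2.minAreaRect(F[:,:2].astype(np.float32)); print(c,o["conf"],len(F),a, 'origin off')
    cx,sz,an=a; 
    if sz[0]<sz[1]: an-=90
    u=np.array([np.cos(np.radians(an)),np.sin(np.radians(an))]); print('yaw',an,'origin',np.array(cx)-.015*u)
    A=P[P[:,2]>.03]
    # robust plane fit (RANSAC) on the plate
    rng=np.random.default_rng(0);best=None
    for _ in range(500):
        s=A[rng.choice(len(A),3,False)]; n=np.cross(s[1]-s[0],s[2]-s[0]); 
        if np.linalg.norm(n)<1e-6: continue
        n/=np.linalg.norm(n); k=abs((A-s[0])@n)<.003
        if best is None or k.sum()>best.sum(): best=k
    B=A[best]; m=B.mean(0); n=np.linalg.svd(B-m)[2][2]; n*=np.sign(n[2])
    print('plate',best.sum(),len(A),'mean',m.round(4),'n',n.round(3),'yaw',np.degrees(np.arctan2(-n[1],-n[0])).round(1),'tilt',np.degrees(np.arcsin(n[2])).round(1),'zmax',B[:,2].max())
E
python3 c.py
```

```text
top 0.85 645 ((0.5111832618713379, -0.041431836783885956), (0.14149880409240723, 0.08066802471876144), 20.010007858276367) origin off
yaw 20.010007858276367 origin [ 0.49708877 -0.0465646 ]
plate 198 265 mean [ 0.5063 -0.0429  0.066 ] n [-0.804 -0.302  0.512] yaw 20.6 tilt 30.8 zmax 0.1003035069702448
scene 0.56 823 ((0.5143483877182007, -0.04531906545162201), (0.14017730951309204, 0.0956692025065422), 17.638486862182617) origin off
yaw 17.638486862182617 origin [ 0.50005358 -0.04986422]
plate 385 499 mean [ 0.5068 -0.0411  0.064 ] n [-0.815 -0.298  0.496] yaw 20.1 tilt 29.8 zmax 0.09832415487128443
```

```bash
cat >> h.py <<'E'
Z=np.array([0,0,1.])
def yawv(d): return np.array([np.cos(np.radians(d)),np.sin(np.radians(d)),0])
def frame(y,z): y=np.array(y);z=np.array(z); return np.c_[np.cross(y,z),y,z]
# board on table
bc=np.array([.5202,.144,.0105]); e=yawv(6.93); bw=yawv(96.93); OFF=.010
# easel
ey=20.2; eo=np.array([.497,-.0466,0]); ex=yawv(ey); eyv=yawv(ey+90)
u=.5*ex+.866025*Z; n=-.866025*ex+.5*Z; corner=eo-.020*ex+.014*Z
ec=corner+.075*u+.010*n           # seated board centre
# tray
tc=np.array([.4915,-.3485,.010]); tx=yawv(-6.2)
s=1   # tool y sign for grasp 1
def G1(dz=0,s=s): return bc+OFF*e+Z*(.005+dz), q(frame(s*bw,-Z))
def E1(du=0,dn=0,s=s): return ec+OFF*u+n*(.005+dn)+u*du, q(frame(s*eyv,-n))
def E2(du=0,s=1): return corner+.010*n+u*(.120+du), q(frame(s*eyv,-u))
def T(dz=0,s=1): return tc+Z*(.120+dz), q(frame(s*tx,-Z))
E
cat > d.py <<'E'
from h import *
print(telemetry.get_time_s())
for sg in (1,-1):
  for nm,f,a in (("G1hi",G1,(.24,)),("G1",G1,(0,)),("E1far",E1,(.04,.05)),("E1",E1,(0,0)),("E1back",E1,(0,.09)),("E2hi",E2,(.1,)),("E2",E2,(0,)),("Thi",T,(.2,)),("T",T,(0,))):
    p,o=f(*a,s=sg); j=kin.solve_ik(list(p),list(o)); print(sg,nm,np.round(p,3),None if j is None else np.round(j,2))
E
python3 d.py
```

```text
1.6
1 G1hi [0.53  0.145 0.256] [ 0.14  0.23  1.54 -0.    1.37 -1.55]
1 G1 [0.53  0.145 0.016] [ 0.14  0.46  1.87 -0.    0.81 -1.55]
1 E1far [ 0.484 -0.051  0.155] [-0.94  0.25  2.54  1.63  0.99  1.97]
1 E1 [ 0.506 -0.043  0.095] [-0.85  0.48  2.6   1.9   1.03  1.63]
1 E1back [ 0.433 -0.07   0.14 ] [-1.18  0.29  2.62  1.48  1.05  1.83]
1 E2hi [ 0.573 -0.019  0.21 ] [-0.04  0.57  1.23 -0.2   1.83 -1.96]
1 E2 [ 0.526 -0.036  0.123] [-0.06  0.57  1.47 -0.2   1.59 -1.94]
1 Thi [ 0.492 -0.348  0.33 ] [-0.73  0.29  1.29 -0.    1.57 -0.62]
1 T [ 0.492 -0.348  0.13 ] [-0.73  0.4   1.62 -0.    1.12 -0.62]
-1 G1hi [0.53  0.145 0.256] [ 0.14  0.23  1.54 -0.    1.37  1.59]
-1 G1 [0.53  0.145 0.016] [ 0.14  0.46  1.87 -0.    0.81  1.59]
-1 E1far [ 0.484 -0.051  0.155] [-0.94  0.25  2.54  1.63  0.99 -1.17]
-1 E1 [ 0.506 -0.043  0.095] [-0.85  0.48  2.6   1.9   1.03 -1.51]
-1 E1back [ 0.433 -0.07   0.14 ] [-1.18  0.29  2.62  1.48  1.05 -1.31]
-1 E2hi [ 0.573 -0.019  0.21 ] [-0.04  0.57  1.23 -0.2   1.83  1.18]
-1 E2 [ 0.526 -0.036  0.123] [-0.06  0.57  1.47 -0.2   1.59  1.2 ]
-1 Thi [ 0.492 -0.348  0.33 ] [-0.73  0.29  1.29 -0.    1.57  2.52]
-1 T [ 0.492 -0.348  0.13 ] [-0.73  0.4   1.62 -0.    1.12  2.52]
```

```bash
cat >> h.py <<'E'
AL=np.radians(30); TB=.011
def G1(dz=0,s=s,al=None):
    al=AL if al is None else al; tz=-np.cos(al)*Z-np.sin(al)*e
    return bc+OFF*e-TB*tz+Z*dz, q(frame(s*bw,tz))
def E1(du=0,dn=0,s=s,back=0,al=None):
    al=AL if al is None else al; tz=-np.cos(al)*n-np.sin(al)*u
    return ec+OFF*u-(TB+back)*tz+dn*n+du*u, q(frame(s*eyv,tz))
E
cat > d.py <<'E'
from h import *
for al in (20,25,30,35,40):
  for nm,f,k in (("G1hi",G1,dict(dz=.2)),("G1",G1,{}),("E1far",E1,dict(du=.1,dn=.05)),("E1",E1,{}),("E1back",E1,dict(back=.1))):
    p,o=f(**k,al=np.radians(al)); j=kin.solve_ik(list(p),list(o)); print(al,nm,np.round(p,3),None if j is None else np.round(j,2))
E
python3 d.py
```

```text
20 G1hi [0.534 0.146 0.221] [ 0.14  0.45  1.35  0.01  1.69 -1.55]
20 G1 [0.534 0.146 0.021] [ 0.14  0.62  1.59  0.01  1.28 -1.56]
20 E1far [ 0.51  -0.042  0.213] None
20 E1 [ 0.503 -0.044  0.101] [-0.62  0.2   2.35  1.35  0.57  2.57]
20 E1back [ 0.443 -0.066  0.178] None
25 G1hi [0.535 0.146 0.22 ] [ 0.14  0.5   1.3   0.01  1.78 -1.56]
25 G1 [0.535 0.146 0.02 ] [ 0.14  0.67  1.52  0.01  1.39 -1.56]
25 E1far [ 0.51  -0.042  0.213] None
25 E1 [ 0.504 -0.044  0.102] None
25 E1back [ 0.45  -0.064  0.184] None
30 G1hi [0.536 0.146 0.22 ] [ 0.14  0.55  1.24  0.01  1.87 -1.56]
30 G1 [0.536 0.146 0.02 ] [ 0.14  0.72  1.46  0.01  1.49 -1.56]
30 E1far [ 0.511 -0.041  0.214] None
30 E1 [ 0.505 -0.044  0.102] None
30 E1back [ 0.458 -0.061  0.189] None
35 G1hi [0.536 0.146 0.22 ] [ 0.14  0.6   1.19  0.01  1.96 -1.56]
35 G1 [0.536 0.146 0.02 ] [ 0.14  0.76  1.4   0.01  1.59 -1.56]
35 E1far [ 0.512 -0.041  0.214] [-0.42  0.04  1.98  0.4   0.85 -2.57]
35 E1 [ 0.506 -0.043  0.103] None
35 E1back [ 0.466 -0.058  0.193] None
40 G1hi [0.537 0.146 0.219] [ 0.13  0.65  1.15  0.01  2.05 -1.56]
40 G1 [0.537 0.146 0.019] [ 0.13  0.81  1.34  0.01  1.69 -1.56]
40 E1far [ 0.513 -0.041  0.215] [-0.37  0.06  1.91  0.29  0.92 -2.44]
40 E1 [ 0.506 -0.043  0.103] [-0.38  0.19  2.1   0.4   0.63 -2.61]
40 E1back [ 0.474 -0.055  0.197] [-0.45  0.03  2.    0.32  0.89 -2.54]
```

```bash
sed -i 's/al=np.radians(al))/al=np.radians(al),s=-1)/' d.py; python3 d.py | grep -v G1
```

```text
20 E1far [ 0.51  -0.042  0.213] [-0.6  -0.    2.17  0.89  0.74  0.01]
20 E1 [ 0.503 -0.044  0.101] [-0.62  0.2   2.35  1.35  0.57 -0.58]
20 E1back [ 0.443 -0.066  0.178] [-0.81 -0.03  2.31  0.96  0.81 -0.27]
25 E1far [ 0.51  -0.042  0.213] [-0.54  0.    2.1   0.71  0.76  0.22]
25 E1 [ 0.504 -0.044  0.102] [-0.55  0.18  2.29  1.1   0.53 -0.27]
25 E1back [ 0.45  -0.064  0.184] [-0.71 -0.03  2.23  0.79  0.79 -0.02]
30 E1far [ 0.511 -0.041  0.214] [-0.48  0.02  2.04  0.54  0.79  0.41]
30 E1 [ 0.505 -0.044  0.102] [-0.49  0.17  2.23  0.83  0.53  0.04]
30 E1back [ 0.458 -0.061  0.189] [-0.61 -0.02  2.15  0.61  0.8   0.22]
35 E1far [ 0.512 -0.041  0.214] [-0.42  0.04  1.98  0.4   0.85  0.57]
35 E1 [ 0.506 -0.043  0.103] [-0.44  0.18  2.16  0.59  0.57  0.31]
35 E1back [ 0.466 -0.058  0.193] [-0.52 -0.    2.08  0.45  0.83  0.42]
40 E1far [ 0.513 -0.041  0.215] [-0.37  0.06  1.91  0.29  0.92  0.7 ]
40 E1 [ 0.506 -0.043  0.103] [-0.38  0.19  2.1   0.4   0.63  0.53]
40 E1back [ 0.474 -0.055  0.197] [-0.45  0.03  2.    0.32  0.89  0.6 ]
```

```bash
cat >> h.py <<'E'
s=-1; AL=np.radians(35)
def mp(a): r.move_pose([float(v) for v in a[0]],[float(v) for v in a[1]])
def ml(a,**k): return r.move_l([float(v) for v in a[0]],[float(v) for v in a[1]],**k)
def stat(m=''): print(m,'t',round(telemetry.get_time_s(),2),'tcp',np.round(telemetry.get_ee_pos(),4),'open',round(telemetry.get_opening(),4),'F',np.round(telemetry.get_contact_force(),1))
E
cat > f.py <<'E'
from h import *
mp(G1(.2,s=-1)); stat('above')
ml(G1(.04,s=-1),rate=.15); print(ml(G1(0,s=-1),rate=.08,f_stop=8)); stat('down')
effector.close(60); stat('closed')
ml(G1(.2,s=-1),rate=.12); stat('lifted')
mp(E1(.1,.05,s=-1)); stat('E1far')
im,d=snap("scene"); save('e1far',im)
E
python3 f.py
```

```text
above t 4.37 tcp [0.5366 0.145  0.2197] open 0.0855 F [ 0.6 -0.5  0.5]
False
down t 6.23 tcp [0.5362 0.1459 0.0192] open 0.0853 F [-0.5  0.4  0.2]
closed t 6.62 tcp [0.5372 0.1461 0.0203] open 0.0542 F [ 1.6 -0.6  3.8]
lifted t 8.44 tcp [0.5362 0.1459 0.2188] open 0.0539 F [-0.2 -0.7 -0.8]
E1far t 9.47 tcp [ 0.5124 -0.041   0.2145] open 0.0546 F [ 0.2 -1.3 -0.6]
```

View pics/e1far.png

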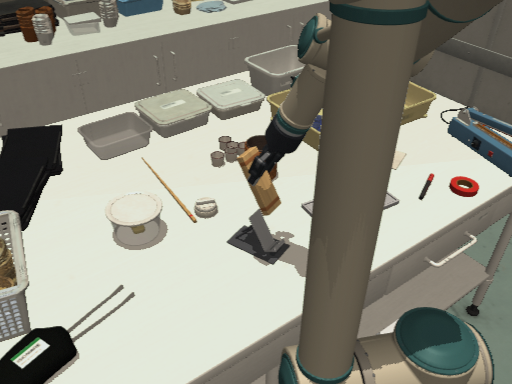

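The picture shows the board gripped at pixel (260,180) with its lower end at (265,210), above the easel at (260,240). I'll measure the held pose before seating it.

```bash
cat > g.py <<'E'
from h import *
tgt=ec+.1*u+.05*n
print('expected centre',tgt.round(4),'u',u.round(3))
for c in ("scene","top"):
    im,d=snap(c)
    for o in spotter.cut_out("board",c)[:2]:
        P=cloud(c,d,o["pixels"]); P=P[np.linalg.norm(P-tgt,axis=1)<.12]
        if len(P)<50: continue
        m=np.median(P,0); a=np.linalg.svd(P-P.mean(0))[2]; a0=a[0]*np.sign(a[0][2])
        L=P-tgt
        print(c,round(o["conf"],2),len(P),'axis',a0.round(3),'nrm',a[2].round(3),'u rng',np.percentile(L@u,[1,99]).round(3),'n rng',np.percentile(L@n,[1,99]).round(3),'y rng',np.percentile(L@eyv,[1,99]).round(3))
E
python3 g.py
```

```text
expected centre [ 0.5116 -0.0412  0.1956] u [0.469 0.173 0.866]
scene 0.73 1135 axis [0.467 0.203 0.86 ] nrm [-0.845 -0.184  0.502] u rng [-0.07   0.077] n rng [-0.012  0.01 ] y rng [-0.027  0.032]
top 0.82 430 axis [0.563 0.192 0.804] nrm [-0.761 -0.259  0.594] u rng [0.004 0.078] n rng [-0.011  0.012] y rng [-0.028  0.026]
```

```bash
cat > i.py <<'E'
from h import *
ml(E1(.02,.004,s=-1),rate=.1); stat('over ledge')
print(ml(E1(-.008,.004,s=-1),rate=.03,f_stop=4)); stat('ledge')
p=np.array(telemetry.get_ee_pos()); o=telemetry.get_orientation()
print(r.move_l(list(p-.008*n),None,rate=.03,f_stop=4)); stat('plate')
L=np.array(telemetry.get_ee_pos())-E1(0,0,s=-1)[0]; print('u,n,y dev',(L@u).round(4),(L@n).round(4),(L@eyv).round(4))
im,d=snap("scene"); save('seat',im)
effector.gripper_open(); r.dwell(.3); stat('open')
E
python3 i.py
```

```text
over ledge t 10.8 tcp [ 0.5123 -0.0414  0.1225] open 0.0541 F [ 0.3 -0.1 -1.1]
True
ledge t 11.44 tcp [ 0.5037 -0.0443  0.1062] open 0.0542 F [0.7 0.8 2.9]
True
plate t 11.68 tcp [ 0.5059 -0.0435  0.1048] open 0.054 F [-2.8 -1.4  5.3]
u,n,y dev 0.002 0.0009 -0.0001
open t 12.44 tcp [ 0.506  -0.0433  0.1047] open 0.0852 F [ 0.3 -1.4 -0.2]
```

```bash
cat > j.py <<'E'
from h import *
ml(E1(.0,.0,s=-1,back=.1),rate=.15); r.dwell(.4)
mp(E2(.13,s=-1)); stat('E2hi')
for c in ("scene","top"):
    im,d=snap(c); save('lean_'+c,im)
    o=spotter.cut_out("board",c)
    for o in o[:2]:
        P=cloud(c,d,o["pixels"]); P=P[np.linalg.norm(P-ec,axis=1)<.12]
        if len(P)<50: continue
        a=np.linalg.svd(P-P.mean(0))[2]; L=P-ec
        print(c,round(o["conf"],2),len(P),'axis',(a[0]*np.sign(a[0][2])).round(3),'u rng',np.percentile(L@u,[1,99]).round(3),'n rng',np.percentile(L@n,[1,99]).round(3),'y rng',np.percentile(L@eyv,[1,99]).round(3))
E
python3 j.py
```

```text
E2hi t 14.65 tcp [ 0.5869 -0.0136  0.2352] open 0.0854 F [-0.1  0.3  0.6]
scene 0.23 591 axis [-0.996  0.094  0.011] u rng [-0.077 -0.011] n rng [-0.112 -0.022] y rng [-0.03   0.041]
top 0.73 578 axis [0.485 0.178 0.856] u rng [-0.069  0.079] n rng [-0.007  0.013] y rng [-0.028  0.026]
```

View pics/lean_scene.png

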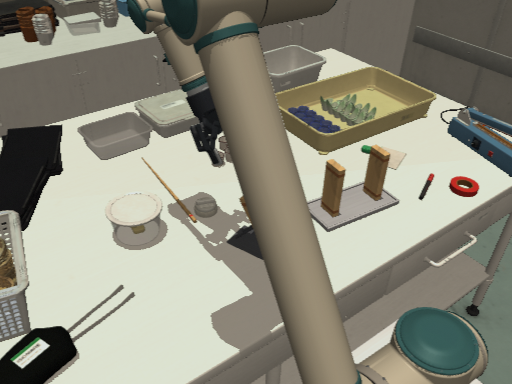

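The arm hides most of the leaning board in this view (edge visible at (243,205)). The top-camera depth shows it seated within about 2 mm of plan, and the standing boards at (333,188) and (376,172) are undisturbed. I'll regrasp it from its upper end.

```bash
cat > k.py <<'E'
from h import *
ml(E2(.05,s=-1),rate=.15); print(ml(E2(.002,s=-1),rate=.08,f_stop=8)); stat('at')
effector.close(60); stat('closed')
ml(E2(.1,s=-1),rate=.1); stat('lift')
p=np.array([.53,-.06,.35]); 
mp((p,q(frame(-eyv,-Z)))); stat('vertical')
mp(T(.22,s=1)); r.dwell(.3); stat('Thi')
for c in ("scene","top"):
    im,d=snap(c); save('thi_'+c,im); P=cloud(c,d)
    for nm,y0 in (('L',-.274),('R',-.423)):
        A=P[(abs(P[:,0]-.491)<.06)&(abs(P[:,1]-y0)<.04)&(P[:,2]>.15)&(P[:,2]<.175)]
        if len(A)>20: print(c,nm,len(A),cv2.minAreaRect(A[:,:2].astype(np.float32)))
    for o in spotter.cut_out("board",c)[:3]:
        B=cloud(c,d,o["pixels"]); print(c,o["conf"],np.percentile(B,2,0).round(3),np.percentile(B,98,0).round(3))
        b=B[np.linalg.norm(B-(tc+Z*.295),axis=1)<.11]
        if len(b)>50: print(' axis',np.linalg.svd(b-b.mean(0))[2].round(3))
E
python3 k.py
```

```text
False
at t 16.28 tcp [ 0.5278 -0.0354  0.1249] open 0.0853 F [-0.6  0.3  1.3]
closed t 16.67 tcp [ 0.5279 -0.0354  0.1251] open 0.0555 F [0.8 1.  1.9]
lift t 17.8 tcp [ 0.5728 -0.0185  0.209 ] open 0.0555 F [-0.5  0.1 -0.7]
vertical t 18.47 tcp [ 0.5293 -0.0599  0.349 ] open 0.0555 F [ 0.1  0.4 -1.4]
Thi t 20.19 tcp [ 0.4917 -0.3479  0.3502] open 0.0552 F [-0.4  1.  -1.3]
scene R 152 ((0.48323389887809753, -0.42078202962875366), (0.0251090656965971, 0.059997931122779846), 83.3912353515625)
scene 0.46 [ 0.463 -0.353  0.237] [ 0.469 -0.336  0.335]
 axis [[ 0.006  0.049  0.999]
 [-0.01   0.999 -0.049]
 [-1.    -0.009  0.006]]
top L 146 ((0.4991694390773773, -0.27425438165664673), (0.020832687616348267, 0.05549867823719978), 82.97222900390625)
top 0.68 [ 0.477 -0.342  0.231] [ 0.518 -0.337  0.346]
 axis [[-0.089  0.002 -0.996]
 [ 0.989 -0.115 -0.089]
 [ 0.115  0.993 -0.008]]
```

View pics/thi_scene.png

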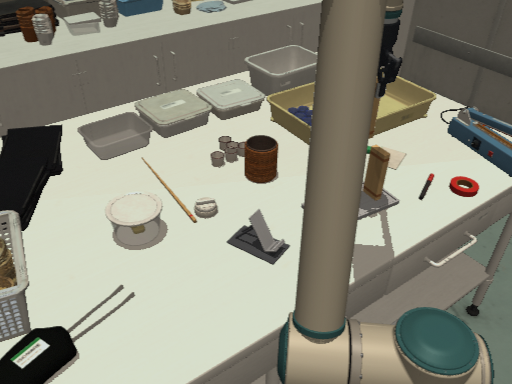

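The easel at (262,235) is empty, and the board hangs vertically at (378,110) above the tray, aligned with the row. Lowering it now.

```bash
cat > l.py <<'E'
from h import *
ml(T(.02,s=1),rate=.15); r.dwell(.2); stat('low')
print(ml(T(-.01,s=1),rate=.03,f_stop=4)); stat('contact')
effector.gripper_open(); r.dwell(.3); stat('open')
ml(T(.15,s=1),rate=.12); stat('up')
mp((np.array([.35,-.1,.35]),q(frame(tx,-Z)))); r.dwell(.3)
for c in ("scene","top"):
    im,d=snap(c); save('fin_'+c,im); P=cloud(c,d)
    for nm,y0 in (('L',-.274),('M',-.3485),('R',-.423)):
        A=P[(abs(P[:,0]-.491)<.06)&(abs(P[:,1]-y0)<.035)&(P[:,2]>.15)&(P[:,2]<.175)]
        if len(A)>20: print(c,nm,len(A),cv2.minAreaRect(A[:,:2].astype(np.float32)),np.median(A[:,2]))
    v=im[140:270,270:420]; cv2.imwrite(f'pics/crop_{c}.png',cv2.resize(v,None,fx=4,fy=4)[:,:,::-1])
E
python3 l.py
```

```text
low t 22.07 tcp [ 0.4918 -0.3488  0.1507] open 0.0555 F [ 0.6  0.3 -2.4]
True
contact t 22.73 tcp [ 0.4915 -0.3486  0.1317] open 0.0554 F [-0.2 -1.1  4. ]
open t 23.43 tcp [ 0.4909 -0.3479  0.131 ] open 0.0858 F [ 0.2  0.7 -0.4]
up t 24.82 tcp [ 0.4912 -0.3482  0.2791] open 0.0855 F [ 0.4  0.9 -0.3]
scene L 56 ((0.5188292264938354, -0.27001795172691345), (0.017573557794094086, 0.03408840298652649), 40.8927116394043) 0.15932048750655337
top L 145 ((0.49914422631263733, -0.27365973591804504), (0.020482251420617104, 0.05616462603211403), 83.17005920410156) 0.16038757419311278
top M 149 ((0.49117958545684814, -0.3490053117275238), (0.02054690010845661, 0.055269788950681686), 84.85954284667969) 0.1603966195629044
top R 153 ((0.48346900939941406, -0.42242446541786194), (0.021293219178915024, 0.056104108691215515), 83.97950744628906) 0.16078065845318648
```

View pics/crop_top.png

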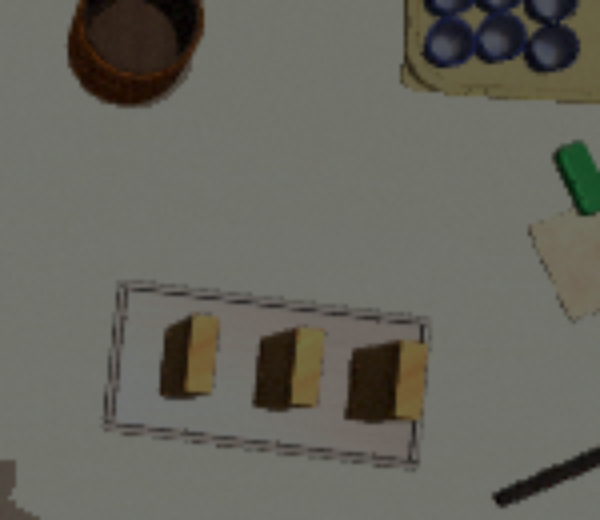

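The picture shows three boards standing parallel on the tray. In the crop the middle one is at (290,370), evenly between its neighbours at (190,355) and (388,380), and its top is at z = 0.160 m. Handing in.

```bash
python3 -c "
from h import *
print(r.sign_off())"
```

```text
the job is handed in; nothing more can be done
None
```

The board was leaned on the easel, released and regrasped, and it now stands upright and free midway between the two boards on the tray, within about 1 mm of the middle; I handed the job in at about 26 s of the 61 s allowed, and the judge's verdict was not shown.

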